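Start the drying cupboard at its control box

ROBOT

A 6-joint arm with a two-finger parallel gripper is mounted at the origin on a cart in front of the work surface, level with it; the furniture and walls round the work are solid. World frame = base frame: x ahead of the robot, y to its left, z up, the work surface at z = 0. Lengths are in m, angles in degrees, forces in N, time in s.
With the tool pointing down it reaches from about 0.35 to 0.975 m from the base axis. Payload 4.9 kg.
Tool frame: the origin (TCP) lies at the centre of the arm's flange, where the gripper is bolted on; the fingertips stand 173 mm ahead of it and the grasp point (between the pads) lies 155 mm ahead of it; z points along the fingers, x is the direction in which the jaws open and shut, and the axes are right-handed (so a half turn about z gives the same grasp; the last joint's range is limited). The gripper opens to 85 mm and grips with 20 to 120 N. Pads are 22 mm wide; open, the fingers measure 114 mm over their backs; the gripper's body (76 mm by 85 mm) begins 54 mm behind the grasp point. The pads swing forward as they close: fully open they stand 13 mm farther back than shut.
Start: joints at [-71.963, 3.019, 92.412, -0, 84.569, -6.818], TCP at [0.263, -0.567, 0.405] pointing down, gripper open.
Joint ranges: [-172.51, 172.51], [-57.92, 126.97], [3.15, 148.05], [-58.71, 238.71], [5.1, 150.11], [-179.66, 179.66]. Speed limits (degrees/s): [147.25, 147.25, 180, 180, 180, 180].

INTERFACE

Orientations are given as [roll, pitch, yaw] about the fixed x, y, z axes, in that order (R = Rz(yaw) Ry(pitch) Rx(roll)).
In Python, from rig import ctrl, imaging gives the robot as it stands.
- The arm moves only by the tool step_arm, never from a script. Its argument "commands" is a list of rows, each an object of numbers: "dx", "dy", "dz": the shift along the tool's x, y, z in m; "roll": the turn about the tool's z in degrees. A call has 1 to 8 rows; each row is the pose to reach, as a shift and turn from the pose commanded when the call began, along the tool's axes at that moment; what a row does not reach only later rows make up. A row lasts 1/10 s, in which the tool goes at most 50 mm and 8.59 degrees, less where a joint would pass 70% of its speed; a pose out of reach is approached as far as the arm can. A call with a gripper value outside its range is refused whole. "jaw" is the opening, from 0 (shut) to 1 (fully open), set as the call begins (left out, the last holds). The fingers move at their own pace and stop on an object; "newtons" is the grip in N (left out, the last holds). Time passes only in rows, so rows that repeat a pose let the fingers close. It gives the time, the measured TCP pose, the force and the opening at its end, in the units of the state.
- ctrl.state(): the state, without advancing time (a new reading comes with each control period).
- imaging.snapshot(name): name is "scene" or "side" or "wrist"; returns the picture (400x640x3 uint8, red, green, blue); there is no depth.
- imaging.calibration(name): a dict with "camera_matrix" (3x3 intrinsics, pixels), "origin" and "attitude" of the camera in the world. Camera axes: x right, y down, z forward; pixel columns grow to the right and rows downward; lengths in m; the calibration is good to about 2 mm. A picture is of the moment at which its call begins: read the wrist's pose just before it. calibration takes no time and is no camera call; for the wrist camera it gives the pose at the moment of the call.
- ctrl.job_done(): hands the job in, once; it reports no verdict.
The state is a dict: "time": time; "joint_pos": joint angles; "qvel": joint speeds; "tau": joint torques, N m; "position": TCP position; "ee_rot": TCP orientation; "ft_force": force on the tool from outside, world axes, zero at the start; "wrist_torque": the same for the moment, N m; "width": opening from 0.0 (shut) to 1.0 (fully open).
Only numpy, scipy, OpenCV 4.12 (cv2) and the standard library are available. Lean on these libraries where they do the work, as an engineer would, in place of code of your own. Each camera call takes 0.05 s, during which the arm holds its last target.

TASK

Start the drying cupboard at the control box on the worktop: first tip the red rocker right over to its white-bar side (on), then press the green fan key fully down, and only then the orange heater key fully down. The keys stay down by themselves. Leave the blue and white keys up and do not pick up or push away the things that stand around the box.

Things in the scene. Friction and masses are not known exactly. Their poses are not given: they have to be found in the camera images.
- control_box: control box, white lid on a grey base, fixed to the worktop, 124 mm (its x) by 196 mm (its y) and 42 mm high; origin at the centre of its underside, z up. At yaw 0 its x points away from the robot. The red rocker is at its +y end (56 mm from the centre); the four keys stand in a 2 x 2 square at 52 mm pitch (x = +-26 mm, y = -66 and -14 mm), and which colour is in which place changes. Each key sits in a square black surround 44 mm wide whose top is 47 mm above the worktop.
- rocker (a joint): tilt of the red rocker about the box's y axis, in rad: -0.22 = off (the half with the white bar, on the box's +x side, stands high; the starts lie between -0.22 and -0.17), +0.22 = fully on (the white-bar half is pressed down and lies level). It turns against a drag of about 3 N at the bar and stays where it is left.
- rocker_on (a point): point on the upper face of the rocker's white-bar half, in the middle of the bar, 22 mm from the pivot; moves with the rocker. The rocker is 63 mm long along the box's x and 32 mm wide, a shallow V whose halves slope up outward from the pivot, 49 mm above the worktop; it stands in a black frame 50 mm above the worktop, 84 mm by 44 mm outside. Off, this point is about 61 mm above the worktop; fully on, 52 mm. Pressing straight down here turns it on.
- green_key (a joint): travel of the green round key, in m: 0 = up, 0.008 = fully down. It has no spring: it moves straight down against a drag of about 2.5 N and stays wherever it is pushed. Fan: to be pressed second.
- green_top (a point): centre of the flat top of the green key (29 mm across, upright axis); moves down with it. Up, it is 64 mm above the worktop and 17 mm above its square black surround; fully down, 56 mm and 9 mm.
- orange_key (a joint): travel of the orange round key, in m: 0 = up, 0.008 = fully down. It has no spring: it moves straight down against a drag of about 2.5 N and stays wherever it is pushed. Heater: to be pressed third.
- orange_top (a point): centre of the flat top of the orange key (29 mm across, upright axis); moves down with it. Up, it is 64 mm above the worktop and 17 mm above its square black surround; fully down, 56 mm and 9 mm.
- blue_key (a joint): travel of the blue round key, in m: 0 = up, 0.008 = fully down. It has no spring: it moves straight down against a drag of about 2.5 N and stays wherever it is pushed. Not to be pressed.
- blue_top (a point): centre of the flat top of the blue key (29 mm across, upright axis); moves down with it. Up, it is 64 mm above the worktop and 17 mm above its square black surround; fully down, 56 mm and 9 mm.
- white_key (a joint): travel of the white round key, in m: 0 = up, 0.008 = fully down. It has no spring: it moves straight down against a drag of about 2.5 N and stays wherever it is pushed. Not to be pressed.
- white_top (a point): centre of the flat top of the white key (29 mm across, upright axis); moves down with it. Up, it is 64 mm above the worktop and 17 mm above its square black surround; fully down, 56 mm and 9 mm.
- dosing_cup: loose pale grey round open cup, 66 mm across, 50 mm high, near the box's -y end; origin at the centre of its underside. Leave alone.
- tape: loose roll of black tape, 58 mm across, 19 mm high, near the box's +y end; origin at the centre of its underside. Leave alone.
- dropper_bottle: loose brown dropper bottle, 33 mm across, 102 mm high, upright beyond the box's -y end, on the far side; origin at the centre of its underside. Leave alone.
- peg: loose plain wooden clothes peg, 15 x 72 x 12 mm, lying in front of the box; origin at the centre of its underside. Leave alone.

How it is judged (in metres and radians):
On the way, in this order (a step that is already met when the one before it is completed fails the run):
1. the rocker is tipped over to on (value of joint rocker above 0.15 rad), for 0.1 s.
2. the green key is fully down (value of joint green_key above 0.006 m), for 0.1 s.
3. the orange key is fully down (value of joint orange_key above 0.006 m), for 0.1 s.
At the end, for the whole second after the job is handed in: the rocker is on (tilt over 0.15 of 0.22 rad), the green and orange keys are down (over 6 of 8 mm), the blue and white keys are up (under 3 mm), and the four loose things are within 30 mm of where they stood, the bottle upright (value of joint rocker above 0.15 rad and value of joint each of green_key, orange_key above 0.006 m and value of joint each of blue_key, white_key below 0.003 m and distance of each of dosing_cup, tape, dropper_bottle, peg from where it was at the start of the episode below 0.03 m and angle between dropper_bottle's own z axis and vertical below 0.3 rad); the robot touches nothing.
It fails at once if the green key is pressed (over 3 mm) while the rocker is not on (value of joint green_key above 0.003 m and value of joint rocker below 0.12 rad).
It fails at once if the orange key is pressed (over 3 mm) before the green key is down and the rocker on (value of joint orange_key above 0.003 m and (value of joint green_key below 0.0055 m or value of joint rocker below 0.12 rad)).
It fails at once if the blue or the white key is pressed (over 3 mm) (value of joint any of blue_key, white_key above 0.003 m).
It fails at once if a loose thing is lifted, carried or pushed more than 30 mm, or the bottle tipped (distance of any of dosing_cup, tape, dropper_bottle, peg from where it was at the start of the episode above 0.03 m or angle between dropper_bottle's own z axis and vertical above 0.5 rad).
It also fails if it takes over 35 s, if anything falls off the work surface, if the arm or the gripper's body presses on something with over 40 N, if the wrist force passes 120 N, or if a joint passes its speed limit or range.

## Working session

There is one attempt and no reset: what is moved stays moved. The work goes in short steps, Python scripts to look and compute and a tool call to move; the robot and the scene stay as the last step left them, time stands still between calls to the robot, and variables do not carry over. Pictures are saved under pics/ and viewed, and the job is handed in when it is done.

Besides the shell and the picture viewer there is one more tool, called after ">>>" in YAML: its name, and indented under it one key for each argument. step_arm: Moves the arm, as the interface text tells. Its arguments: {"type":"object","properties":{"commands":{"type":"array","items":{"type":"object","properties":{"dx":{"type":"number"},"dy":{"type":"number"},"dz":{"type":"number"},"roll":{"type":"number"}}}},"jaw":{"type":"number"},"newtons":{"type":"number"}},"required":["commands"]}

```bash
mkdir -p pics; ls; python3 - <<'E'
from rig import ctrl, imaging
import cv2
print(ctrl.state())
for n in ["scene","side","wrist"]:
    c=imaging.calibration(n);print(n,c)
    cv2.imwrite(f"pics/{n}0.png",imaging.snapshot(n)[:,:,::-1])
E
```

```text
pics
{'time': 0.0, 'joint_pos': array([-7.19628932e+01,  3.05671905e+00,  9.24926711e+01, -7.48988954e-04,
        8.45709486e+01, -6.81867271e+00]), 'qvel': array([-0.02679984,  0.09405943,  0.08725782,  0.02300691, -0.01382994,
        0.02774005]), 'tau': array([ 1.37865522e-03, -3.93688917e+01, -3.70171273e+01,  1.38319871e-05,
        7.23878969e-03, -6.36221188e-06]), 'position': array([ 0.26261801, -0.56684338,  0.40346247]), 'ee_rot': array([-1.79986453e+02,  1.19576053e-01, -6.51441347e+01]), 'ft_force': array([ 0.17859059,  0.03332735, -0.1107185 ]), 'wrist_torque': array([ 0.00744587,  0.0328889 , -0.02782274]), 'width': 0.9988216081826101}
scene {'camera_matrix': array([[502.19089572,   0.        , 315.99506382],
       [  0.        , 502.19089572, 197.6581958 ],
       [  0.        ,   0.        ,   1.        ]]), 'origin': array([-0.40498682, -0.10946012,  0.54951323]), 'attitude': array([-115.28003976,    1.26923136,  -79.34670633])}
side {'camera_matrix': array([[412.84778167,   0.        , 321.22898721],
       [  0.        , 412.84778167, 201.16067299],
       [  0.        ,   0.        ,   1.        ]]), 'origin': array([0.81413108, 0.4280464 , 0.79039526]), 'attitude': array([-148.70828299,    0.25614065,  140.78039766])}
wrist {'camera_matrix': array([[343.58761998,   0.        , 318.60352365],
       [  0.        , 343.58761998, 201.03566825],
       [  0.        ,   0.        ,   1.        ]]), 'origin': array([ 0.33659897, -0.53191729,  0.37253919]), 'attitude': array([ 1.61560279e+02,  4.98393293e-02, -6.51990655e+01])}
```

View pics/scene0.png

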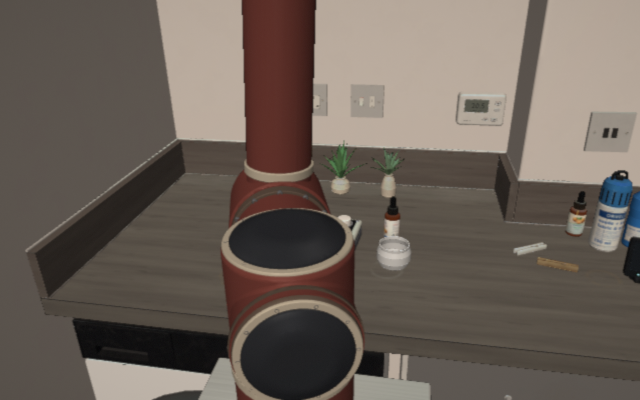

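View pics/side0.png

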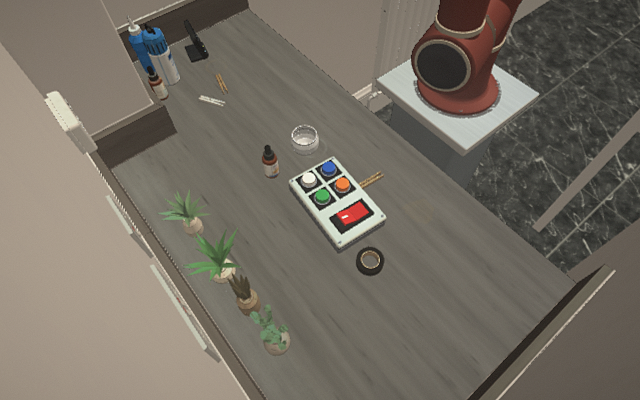

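View pics/wrist0.png

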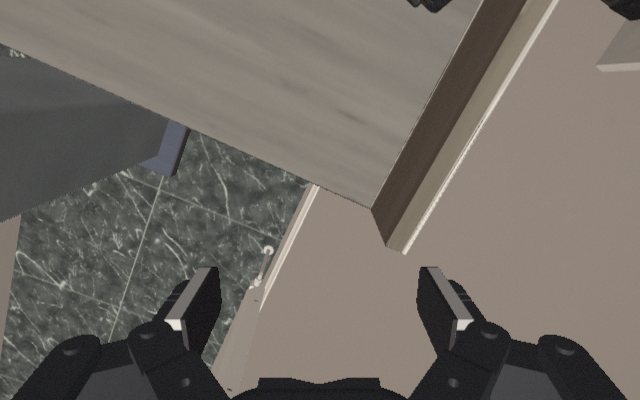

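The side view shows the box at about (335,200): white key (309,179), blue (329,169), green (322,196), orange (343,185), and the rocker at (352,214) with its bar near (344,217). I'll enlarge it and measure.

```bash
python3 - <<'E'
import cv2
im=cv2.imread("pics/side0.png")[120:290,230:420]
cv2.imwrite("pics/side0z.png",cv2.resize(im,None,fx=3.5,fy=3.5,interpolation=cv2.INTER_CUBIC))
E
cat > h.py <<'E'
import numpy as np, cv2
from scipy.spatial.transform import Rotation as R
from rig import ctrl, imaging
def cam(n):
    c=imaging.calibration(n); return c["camera_matrix"],np.array(c["origin"]),R.from_euler("xyz",c["attitude"],degrees=True).as_matrix()
def ray(c,uv,z):
    K,o,M=c; d=M@np.linalg.inv(K)@[uv[0],uv[1],1]; return o+d*(z-o[2])/d[2]
def proj(c,P):
    K,o,M=c; q=(np.atleast_2d(P)-o)@M; q=q@K.T; return q[:,:2]/q[:,2:]
E
```

```text
(no output)
```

View pics/side0z.png

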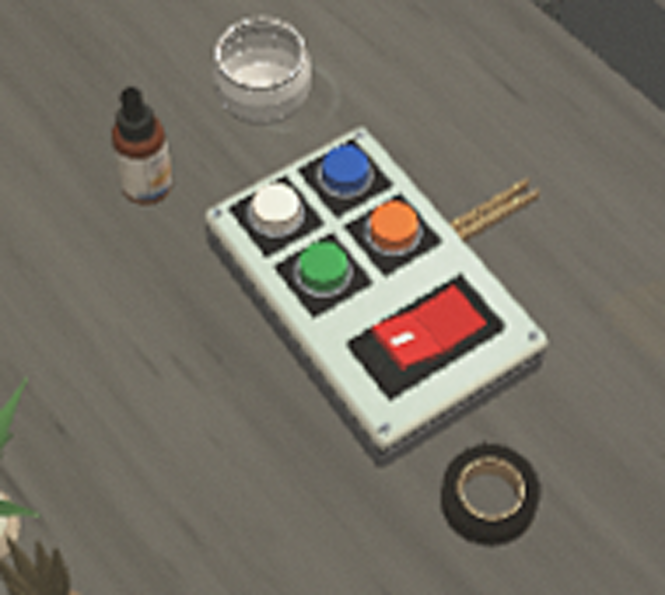

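Zoomed positions: blue (346,166), white (275,203), green (325,263), orange (395,222), white bar (402,340). Now I'll fit the box pose.

```bash
python3 - <<'E'
from h import *
from scipy.optimize import least_squares
c=cam("side")
f=lambda p:((p[0]+.5)/3.5-.5+230,(p[1]+.5)/3.5-.5+120)
# box x,y,z ; zoom px   (+y end = rocker ; +x = far)
L=[((26,-66,64),(275,203)),((-26,-66,64),(346,166)),((26,-14,64),(325,263)),((-26,-14,64),(395,222)),((22,56,61),(402,340)),
((62,-98,42),(208,214)),((-62,-98,42),(363,128)),((62,98,42),(380,445)),((-62,98,42),(547,342))]
P=np.array([l[0] for l in L])/1e3; U=np.array([f(l[1]) for l in L])
def tw(p,P=P):
    a=p[2]; r=np.array([[np.cos(a),-np.sin(a)],[np.sin(a),np.cos(a)]]); Q=P.copy(); Q[:,:2]=P[:,:2]@r.T+p[:2]; return Q
s=least_squares(lambda p:(proj(c,tw(p))-U).ravel(),[.5,0,0],loss="soft_l1")
p=s.x; print(p,np.degrees(p[2])); print((proj(c,tw(p))-U).round(2))
for l,q in zip(L,tw(p)): print(l[0],q.round(4))
np.save("box.npy",p)
for n,uv,z in [("cup",(263,98),0.025),("tape",(490,490),.01),("bot",(148,195),0),("peg",(495,210),.01)]: print(n,ray(c,f(uv),z).round(3))
E
```

```text
[ 0.50083906  0.08865458 -0.08934325] -5.118991323538194
[[ 0.29 -0.31]
 [ 0.05 -0.87]
 [-0.31 -0.42]
 [ 0.02 -0.41]
 [-1.16  1.71]
 [-2.03 -0.06]
 [ 0.12 -0.93]
 [ 0.7   1.64]
 [ 1.86  0.27]]
(26, -66, 64) [0.5208 0.0206 0.064 ]
(-26, -66, 64) [0.4691 0.0252 0.064 ]
(26, -14, 64) [0.5255 0.0724 0.064 ]
(-26, -14, 64) [0.4737 0.077  0.064 ]
(22, 56, 61) [0.5277 0.1425 0.061 ]
(62, -98, 42) [ 0.5538 -0.0145  0.042 ]
(-62, -98, 42) [ 0.4303 -0.0034  0.042 ]
(62, 98, 42) [0.5713 0.1807 0.042 ]
(-62, 98, 42) [0.4478 0.1918 0.042 ]
cup [ 0.459 -0.073  0.025]
tape [0.529 0.229 0.01 ]
bot [ 0.557 -0.074 -0.   ]
peg [0.393 0.086 0.01 ]
```

>>> step_arm:
  commands:
    - {"dx": -0.532,"dy": -0.538,"dz": 0,"roll": 30}
    - {"dx": -0.532,"dy": -0.538,"dz": 0,"roll": 30}
    - {"dx": -0.532,"dy": -0.538,"dz": 0,"roll": 30}
    - {"dx": -0.532,"dy": -0.538,"dz": 0,"roll": 30}
    - {"dx": -0.532,"dy": -0.538,"dz": 0,"roll": 30}
    - {"dx": -0.532,"dy": -0.538,"dz": 0,"roll": 30}
    - {"dx": -0.532,"dy": -0.538,"dz": 0,"roll": 30}
    - {"dx": -0.532,"dy": -0.538,"dz": 0,"roll": 30}
  jaw: 0
  newtons: 20

```text
time: 0.95
position: [0.4026, -0.1903, 0.4045]
ee_rot: [-180.0, -0.0, -95.2]
ft_force: [1.1, 1.3, -0.1]
width: 0.001
```

>>> step_arm:
  commands:
    - {"dx": -0.343,"dy": -0.095}
    - {"dx": -0.343,"dy": -0.095}
    - {"dx": -0.343,"dy": -0.095}
    - {"dx": -0.343,"dy": -0.095}
    - {"dx": -0.343,"dy": -0.095}
    - {"dx": -0.343,"dy": -0.095}
    - {"dx": -0.343,"dy": -0.095}
    - {"dx": -0.343,"dy": -0.095}

```text
schema error: expected keys dx, dy, dz, roll
```

```bash
python3 - <<'E'
from h import *
s=ctrl.state();print(s["time"],s["position"],s["ee_rot"],s["joint_pos"].round(1),s["ft_force"])
c=cam("wrist"); np.savez("wc.npz",*c)
im=imaging.snapshot("wrist")[:,:,::-1].copy()
cv2.imwrite("pics/wrist1.png",im)
cv2.imwrite("pics/side1.png",imaging.snapshot("side")[:,:,::-1])
E
```

```text
0.95 [ 0.40259679 -0.19034817  0.40452252] [-1.79979243e+02 -3.81302816e-03 -9.51783523e+01] [-34.9 -23.  115.3   0.   87.7  60.3] [ 1.09611089  1.25311606 -0.13256124]
```

View pics/wrist1.png

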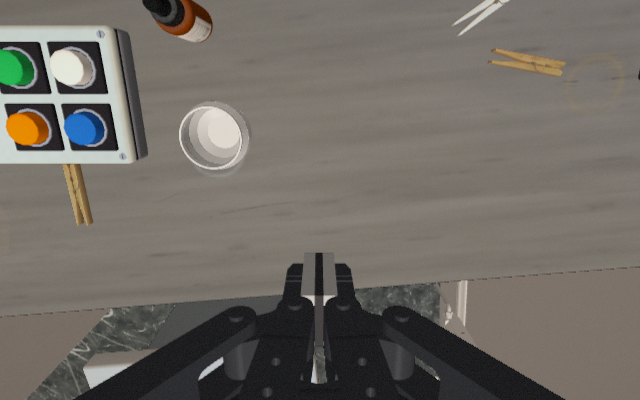

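The move was refused because rows need all four keys. The wrist view shows the box at the left edge with the same key layout. I'll resend the move.

>>> step_arm:
  commands:
    - {"dx": -0.343,"dy": -0.095,"dz": 0,"roll": 0}
    - {"dx": -0.343,"dy": -0.095,"dz": 0,"roll": 0}
    - {"dx": -0.343,"dy": -0.095,"dz": 0,"roll": 0}
    - {"dx": -0.343,"dy": -0.095,"dz": 0,"roll": 0}
    - {"dx": -0.343,"dy": -0.095,"dz": 0,"roll": 0}
    - {"dx": -0.343,"dy": -0.095,"dz": 0,"roll": 0}
    - {"dx": -0.343,"dy": -0.095,"dz": 0,"roll": 0}
    - {"dx": -0.343,"dy": -0.095,"dz": 0,"roll": 0}

```text
time: 1.85
position: [0.5289, 0.144, 0.4041]
ee_rot: [180.0, 0.1, -94.9]
ft_force: [-0.4, -1.4, 0.4]
width: -0.004
```

```bash
python3 - <<'E'
from h import *
s=ctrl.state();print(s["time"],s["position"],s["ee_rot"],s["joint_pos"].round(1),s["ft_force"])
c=cam("wrist"); np.savez("wc.npz",*c)
im=imaging.snapshot("wrist")[:,:,::-1].copy()
cv2.imwrite("pics/wrist2.png",im)
print(proj(c,[[.5208,.0206,.064],[.4691,.0252,.064],[.5255,.0724,.064],[.4737,.077,.064],[.5277,.1425,.061]]))
E
```

```text
1.85 [0.52888617 0.14403711 0.4040842 ] [ 1.79954549e+02  5.50785235e-02 -9.48761394e+01] [ 7.400e+00 -7.500e+00  1.027e+02  1.000e-01  8.480e+01  1.023e+02] [-0.43128958 -1.37355716  0.42805801]
[[453.09652525 176.13239647]
 [446.34295573 227.92674419]
 [396.92490564 175.89182571]
 [392.93361155 227.80390073]
 [321.22003238 179.07569686]]
```

View pics/wrist2.png

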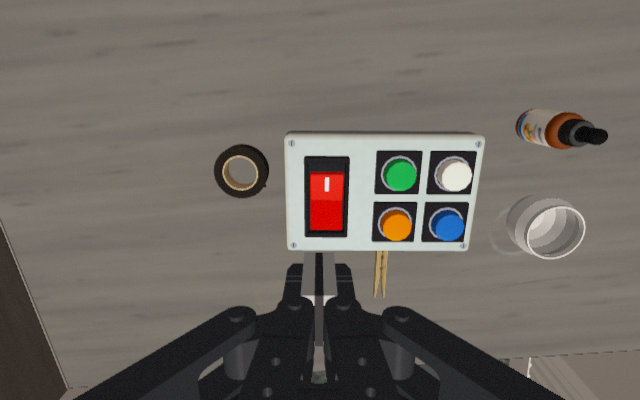

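The bar is at (327,184), with green (400,173), white (456,174), orange (396,223), blue (446,225). That is about 3 px off prediction, so I'll refine with both cameras.

```bash
python3 - <<'E'
from h import *
from scipy.optimize import least_squares
d=np.load("wc.npz"); c=[d["arr_%d"%i] for i in range(3)]
im=cv2.imread("pics/wrist2.png"); hsv=cv2.cvtColor(im,cv2.COLOR_BGR2HSV)
cv2.imwrite("pics/w2z.png",cv2.resize(im[115:265,270:500],None,fx=3.4,fy=3.4,interpolation=cv2.INTER_CUBIC))
from numpy import array
P=[];U=[]
def add(p,u):P.append(p);U.append(u)
for k,(p,u) in dict(g=((26,-14,64),(400,173)),w=((26,-66,64),(456,174)),o=((-26,-14,64),(396.5,223)),b=((-26,-66,64),(446.5,225)),bar=((22,56,61),(326.5,184.5)),
 s1=((54,90,42),(292,143)),s2=((54,-90,42),(479,144)),s3=((-54,90,42),(294,245)),s4=((-54,-90,42),(463,245))).items(): add(p,u)
P=array(P)/1e3;U=array(U,float)
def tw(p,P=P):
    a=p[2]; r=array([[np.cos(a),-np.sin(a)],[np.sin(a),np.cos(a)]]); Q=P.copy(); Q[:,:2]=P[:,:2]@r.T+p[:2]; return Q
for sel in (slice(0,4),slice(0,5),slice(0,9)):
    s=least_squares(lambda p:(proj(c,tw(p))-U)[sel].ravel(),[.5,.09,-.09]);p=s.x
    print(p[:2].round(4),np.degrees(p[2]).round(2)); print((proj(c,tw(p))-U).round(1).tolist())
for i in range(5): print(ray(c,U[i],P[i,2]).round(4))
E
```

```text
[0.5047 0.0863] -6.46
[[0.1, -1.0], [0.3, -0.6], [-1.9, 1.3], [1.5, 0.6], [-2.5, -11.0], [-2.8, -7.9], [-2.0, -3.9], [-4.8, -6.5], [-3.7, -2.4]]
[0.5012 0.0857] -3.03
[[-0.9, 1.8], [-0.4, -1.0], [0.4, 3.8], [4.1, 0.1], [-3.0, -4.0], [-5.0, 1.4], [-4.2, -5.8], [-0.7, 1.1], [0.4, -4.0]]
[0.5005 0.0847] -4.51
[[0.9, 2.7], [1.2, 1.3], [0.8, 4.6], [4.2, 2.3], [-1.3, -4.9], [-2.6, -0.5], [-2.1, -2.9], [-1.1, -0.4], [-0.2, -1.5]]
[0.528  0.0695 0.064 ]
[0.5226 0.018  0.064 ]
[0.4785 0.0735 0.064 ]
[0.4722 0.0251 0.064 ]
[0.522 0.138 0.061]
```

View pics/w2z.png

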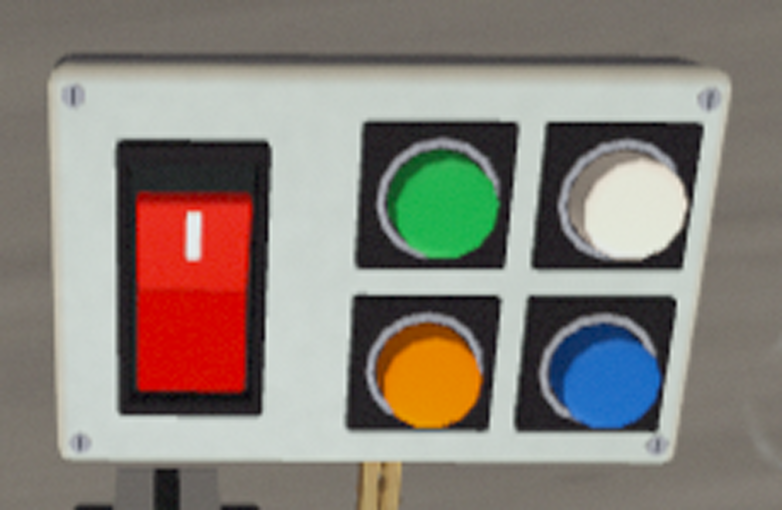

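```bash
python3 - <<'E'
from h import *
from scipy.optimize import least_squares
from numpy import array
d=np.load("wc.npz"); c=[d["arr_%d"%i] for i in range(3)]
f=lambda u:((u[0]+.5)/3.4-.5+270,(u[1]+.5)/3.4-.5+115)
L=[((26,-14,64),(442,205)),((26,-66,64),(636,209)),((-26,-14,64),(432,380)),((-26,-66,64),(612,381))]
for cx,cy,q in [(26,-14,[(362,122),(518,124),(505,268),(356,267)]),(26,-66,[(546,124),(702,126),(682,268),(532,268)]),
 (-26,-14,[(354,296),(500,297),(489,430),(347,429)]),(-26,-66,[(528,297),(676,297),(661,432),(516,431)])]:
    for (sx,sy),u in zip([(1,1),(1,-1),(-1,-1),(-1,1)],q): L.append(((cx+22*sx,cy+22*sy,47),u))
for (sx,sy),u in zip([(1,1),(1,-1),(-1,-1),(-1,1)],[(116,141),(270,142),(262,414),(119,414)]): L.append(((42*sx,56+22*sy,50),u))
L.append(((22,56,61),(194,235)))
P=array([l[0] for l in L])/1e3;U=array([f(l[1]) for l in L])
def tw(p,P=P):
    a=p[2]; r=array([[np.cos(a),-np.sin(a)],[np.sin(a),np.cos(a)]]); Q=P.copy(); Q[:,:2]=P[:,:2]@r.T+p[:2]; 
    Q[:,2]+=p[3] if len(p)>3 else 0; return Q
for x0 in ([.5,.09,-.09],[.5,.09,-.09,0]):
    s=least_squares(lambda p:(proj(c,tw(p))-U)[:-1].ravel(),x0,loss="soft_l1");p=s.x
    print(p.round(4),np.degrees(p[2]).round(2)); print((proj(c,tw(p))-U).round(1).tolist())
    for i in (0,1,2,3,-1): print(L[i][0],tw(p)[i].round(4))
E
```

```text
[ 0.5     0.0845 -0.0885] -5.07
[[1.8, 1.5], [0.9, 0.4], [0.5, 1.9], [1.0, 1.7], [-0.0, -1.0], [0.3, -1.5], [-0.2, 0.2], [-0.7, 0.4], [0.4, -1.5], [0.7, -2.0], [0.0, 0.4], [-0.1, 0.3], [-0.6, -0.5], [0.5, -0.6], [-0.2, 0.3], [-0.7, 0.5], [0.2, -0.6], [0.7, -0.5], [-0.9, -0.2], [-0.5, 0.0], [-1.2, 0.0], [-0.2, -0.2], [-0.3, 0.8], [-1.1, 0.7], [-1.0, -4.2]]
(26, -14, 64) [0.5246 0.0682 0.064 ]
(26, -66, 64) [0.52   0.0164 0.064 ]
(-26, -14, 64) [0.4728 0.0728 0.064 ]
(-26, -66, 64) [0.4683 0.021  0.064 ]
(22, 56, 61) [0.5268 0.1383 0.061 ]
[ 0.4988  0.0836 -0.0895 -0.0036] -5.13
[[1.9, 1.7], [0.3, 0.7], [0.6, 1.5], [0.4, 1.4], [0.4, -0.5], [0.1, -1.0], [-0.4, 0.3], [-0.4, 0.4], [0.2, -0.9], [-0.0, -1.4], [-0.7, 0.5], [-0.4, 0.3], [-0.2, -0.5], [0.3, -0.7], [-0.4, -0.1], [-0.4, 0.0], [0.0, -0.7], [-0.0, -0.5], [-1.5, -0.6], [-0.7, -0.4], [-0.0, 0.4], [0.5, 0.3], [0.3, 0.3], [-0.1, 0.2], [-0.0, -4.1]]
(26, -14, 64) [0.5234 0.0674 0.0604]
(26, -66, 64) [0.5188 0.0156 0.0604]
(-26, -14, 64) [0.4716 0.072  0.0604]
(-26, -66, 64) [0.467  0.0202 0.0604]
(22, 56, 61) [0.5257 0.1374 0.0574]
```

>>> step_arm:
  commands:
    - {"dx": 0.004,"dy": 0.002,"dz": 0.04,"roll": 0}
    - {"dx": 0.004,"dy": 0.002,"dz": 0.08,"roll": 0}
    - {"dx": 0.004,"dy": 0.002,"dz": 0.11,"roll": 0}
    - {"dx": 0.004,"dy": 0.002,"dz": 0.135,"roll": 0}
    - {"dx": 0.004,"dy": 0.002,"dz": 0.145,"roll": 0}
    - {"dx": 0.004,"dy": 0.002,"dz": 0.145,"roll": 0}
    - {"dx": 0.004,"dy": 0.002,"dz": 0.145,"roll": 0}

```text
time: 2.6
position: [0.5262, 0.1363, 0.261]
ee_rot: [-179.9, 0.0, -95.2]
ft_force: [0.4, -0.1, 1.0]
width: -0.003
```

```bash
python3 - <<'E'
from h import *
s=ctrl.state();print(s["time"],s["position"],s["ee_rot"],s["ft_force"])
cv2.imwrite("pics/w3.png",imaging.snapshot("wrist")[:,:,::-1])
im=imaging.snapshot("side")[120:290,230:420,::-1]
cv2.imwrite("pics/s3.png",cv2.resize(im,None,fx=3.5,fy=3.5,interpolation=cv2.INTER_CUBIC))
E
```

```text
2.6 [0.52618138 0.13626496 0.26101128] [-1.79897554e+02  1.06682714e-02 -9.52006234e+01] [ 0.39160737 -0.0929512   0.96030288]
```

View pics/w3.png

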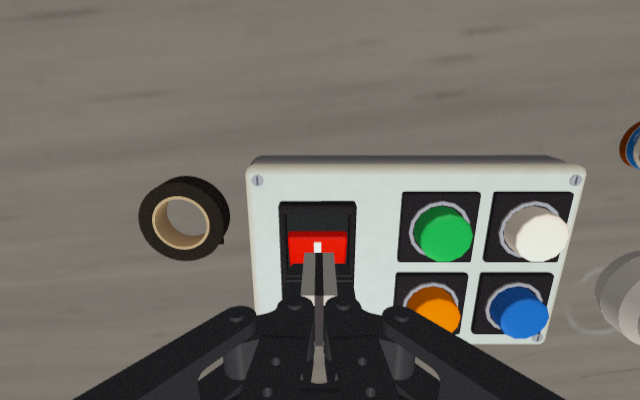

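View pics/s3.png

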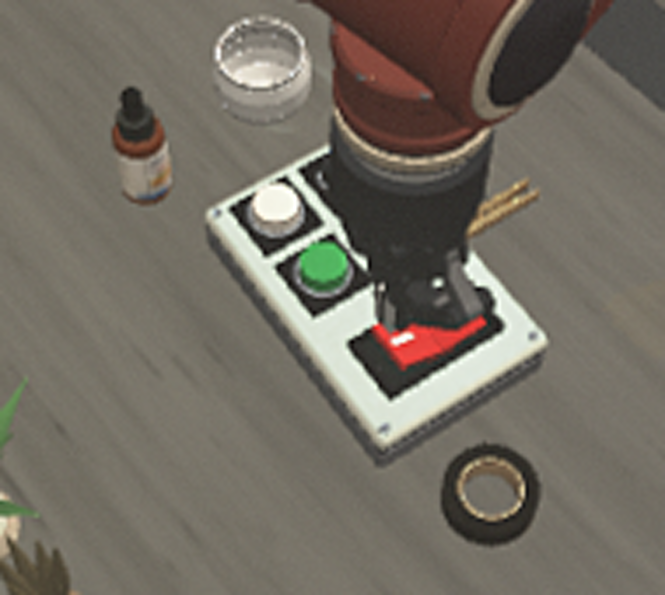

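The fingertips (col 319) are lined up with the white bar (col 318), so I'll press down in small steps.

>>> step_arm:
  commands:
    - {"dx": -0.002,"dy": 0,"dz": 0.012,"roll": 0}
    - {"dx": -0.002,"dy": 0,"dz": 0.02,"roll": 0}
    - {"dx": -0.002,"dy": 0,"dz": 0.025,"roll": 0}
    - {"dx": -0.002,"dy": 0,"dz": 0.028,"roll": 0}
    - {"dx": -0.002,"dy": 0,"dz": 0.031,"roll": 0}
    - {"dx": -0.002,"dy": 0,"dz": 0.034,"roll": 0}
    - {"dx": -0.002,"dy": 0,"dz": 0.034,"roll": 0}

```text
time: 3.4
position: [0.5257, 0.139, 0.2254]
ee_rot: [180.0, 0.0, -95.1]
ft_force: [1.4, 0.4, 1.7]
width: -0.002
```

>>> step_arm:
  commands:
    - {"dx": 0,"dy": 0,"dz": 0.001,"roll": 0}
    - {"dx": 0,"dy": 0,"dz": 0.002,"roll": 0}
    - {"dx": 0,"dy": 0,"dz": 0.002,"roll": 0}

```text
time: 3.7
position: [0.5259, 0.139, 0.2253]
ee_rot: [179.9, -0.0, -95.1]
ft_force: [-2.8, -1.2, 11.1]
width: 0.003
```

```bash
python3 - <<'E'
from h import *
s=ctrl.state();print(s["time"],s["position"],s["ft_force"])
E
```

```text
3.7 [0.52590583 0.13904081 0.22525226] [-2.81634841 -1.20095506 11.05377353]
```

It's at the stop: 11 N with no further travel. Lifting and checking.

>>> step_arm:
  commands:
    - {"dx": 0,"dy": 0,"dz": -0.02,"roll": 0}
    - {"dx": 0,"dy": 0,"dz": -0.05,"roll": 0}
    - {"dx": 0.03,"dy": -0.0025,"dz": -0.06,"roll": 0}
    - {"dx": 0.06,"dy": -0.005,"dz": -0.06,"roll": 0}
    - {"dx": 0.0695,"dy": -0.005,"dz": -0.06,"roll": 0}
    - {"dx": 0.0695,"dy": -0.005,"dz": -0.06,"roll": 0}
    - {"dx": 0.0695,"dy": -0.005,"dz": -0.06,"roll": 0}

```text
time: 4.4
position: [0.524, 0.0697, 0.2827]
ee_rot: [179.9, 0.0, -95.2]
ft_force: [-0.0, 0.6, -0.1]
width: -0.004
```

```bash
python3 - <<'E'
from h import *
s=ctrl.state();print(s["time"],s["position"],s["ee_rot"],s["ft_force"])
cv2.imwrite("pics/w4.png",imaging.snapshot("wrist")[:,:,::-1])
im=imaging.snapshot("side")[120:290,230:420,::-1]
cv2.imwrite("pics/s4.png",cv2.resize(im,None,fx=3.5,fy=3.5,interpolation=cv2.INTER_CUBIC))
E
```

```text
4.4 [0.52400661 0.06968819 0.28273135] [ 1.79871567e+02  2.99159195e-02 -9.51581343e+01] [-0.02569694  0.58345511 -0.07629899]
```

View pics/w4.png

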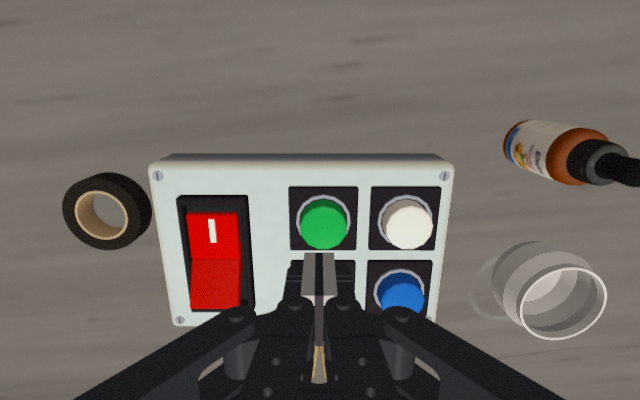

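View pics/s4.png

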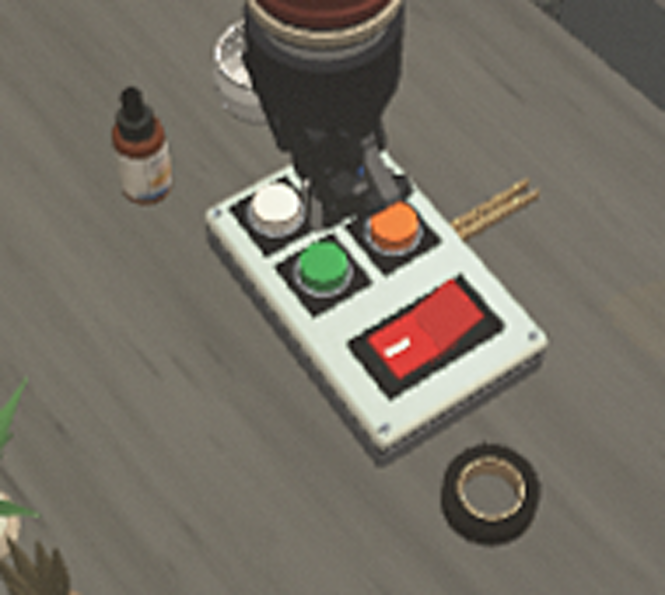

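The rocker is on, with its bar half level. Green (col 323) is under the tip line, so I'll press it.

>>> step_arm:
  commands:
    - {"dx": 0.001,"dy": -0.001,"dz": 0.025,"roll": 0}
    - {"dx": 0.001,"dy": -0.001,"dz": 0.037,"roll": 0}
    - {"dx": 0.001,"dy": -0.001,"dz": 0.043,"roll": 0}
    - {"dx": 0.001,"dy": -0.001,"dz": 0.047,"roll": 0}
    - {"dx": 0.001,"dy": -0.001,"dz": 0.05,"roll": 0}
    - {"dx": 0.001,"dy": -0.001,"dz": 0.053,"roll": 0}
    - {"dx": 0.001,"dy": -0.001,"dz": 0.055,"roll": 0}
    - {"dx": 0.001,"dy": -0.001,"dz": 0.056,"roll": 0}

```text
time: 5.3
position: [0.5256, 0.0683, 0.2281]
ee_rot: [-180.0, 0.0, -95.2]
ft_force: [-1.4, 0.9, 2.3]
width: -0.001
```

>>> step_arm:
  commands:
    - {"dx": 0,"dy": 0,"dz": 0.001,"roll": 0}
    - {"dx": 0,"dy": 0,"dz": 0.002,"roll": 0}
    - {"dx": 0,"dy": 0,"dz": 0.002,"roll": 0}

```text
time: 5.6
position: [0.5257, 0.0683, 0.2264]
ee_rot: [-180.0, 0.0, -95.1]
ft_force: [-1.9, 2.5, 4.5]
width: -0.0
```

>>> step_arm:
  commands:
    - {"dx": 0,"dy": 0,"dz": 0.001,"roll": 0}
    - {"dx": 0,"dy": 0,"dz": 0.002,"roll": 0}
    - {"dx": 0,"dy": 0,"dz": 0.002,"roll": 0}

```text
time: 5.9
position: [0.526, 0.0683, 0.2263]
ee_rot: [180.0, 0.0, -95.1]
ft_force: [-8.6, 2.0, 16.5]
width: -0.003
```

```bash
python3 - <<'E'
from h import *
s=ctrl.state();print(s["time"],s["position"],s["ft_force"])
im=imaging.snapshot("side")[120:290,230:420,::-1]
cv2.imwrite("pics/s5.png",cv2.resize(im,None,fx=3.5,fy=3.5,interpolation=cv2.INTER_CUBIC))
cv2.imwrite("pics/w5.png",imaging.snapshot("wrist")[:,:,::-1])
E
```

```text
5.9 [0.52596354 0.06832548 0.22629613] [-8.58739869  2.0080229  16.53533488]
```

View pics/s5.png

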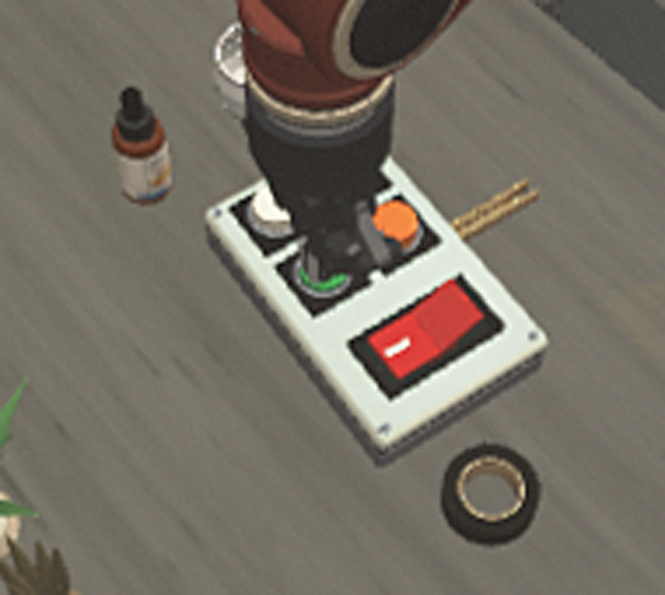

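View pics/w5.png

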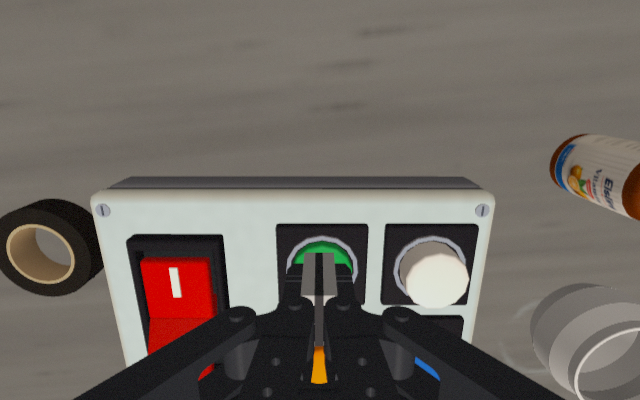

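Green is at its stop (16 N, no travel). Lifting, then moving over orange.

>>> step_arm:
  commands:
    - {"dx": 0,"dy": 0,"dz": -0.02,"roll": 0}
    - {"dx": 0,"dy": 0,"dz": -0.05,"roll": 0}
    - {"dx": 0,"dy": 0.01,"dz": -0.06,"roll": 0}
    - {"dx": -0.001,"dy": 0.035,"dz": -0.06,"roll": 0}
    - {"dx": -0.001,"dy": 0.052,"dz": -0.06,"roll": 0}
    - {"dx": -0.001,"dy": 0.052,"dz": -0.06,"roll": 0}
    - {"dx": -0.001,"dy": 0.052,"dz": -0.06,"roll": 0}

```text
time: 6.7
position: [0.4739, 0.0737, 0.2837]
ee_rot: [-179.9, -0.0, -95.1]
ft_force: [0.4, 0.1, -0.1]
width: -0.002
```

```bash
python3 - <<'E'
from h import *
s=ctrl.state();print(s["time"],s["position"],s["ee_rot"],s["ft_force"])
cv2.imwrite("pics/w6.png",imaging.snapshot("wrist")[:,:,::-1])
im=imaging.snapshot("side")[120:290,230:420,::-1]
cv2.imwrite("pics/s6.png",cv2.resize(im,None,fx=3.5,fy=3.5,interpolation=cv2.INTER_CUBIC))
E
```

```text
6.7 [0.47388455 0.07371181 0.28372727] [-1.79930253e+02 -1.48123388e-02 -9.51470912e+01] [ 0.38218696  0.14776258 -0.05148444]
```

View pics/w6.png

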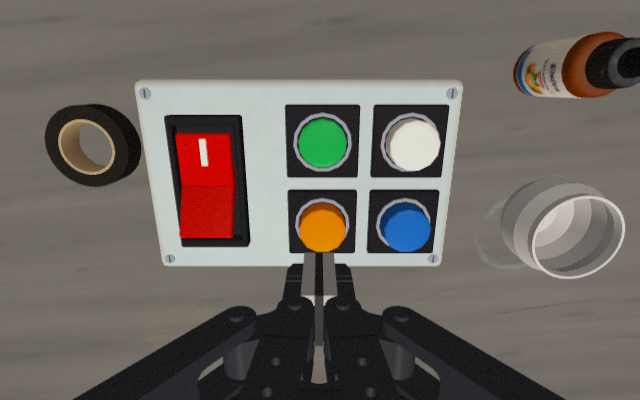

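View pics/s6.png

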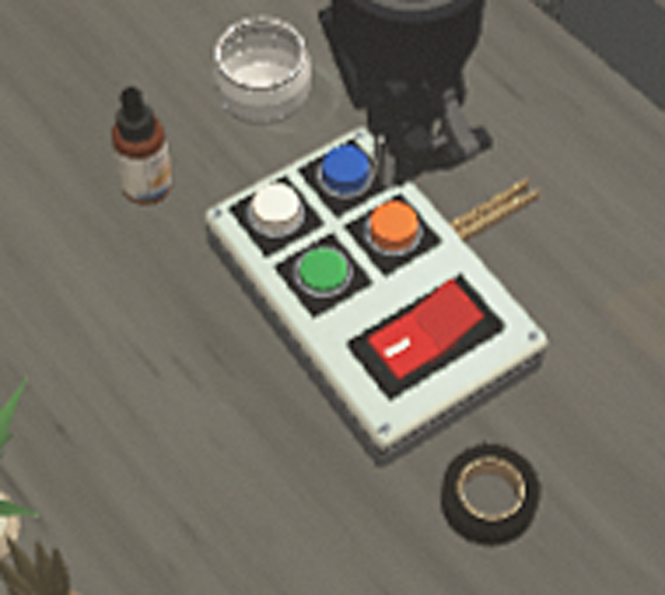

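Green is down, centred in its rim at (323,142). The tip is lined up with orange (322,227), so I'll press it.

>>> step_arm:
  commands:
    - {"dx": 0.001,"dy": 0,"dz": 0.025,"roll": 0}
    - {"dx": 0.001,"dy": 0,"dz": 0.038,"roll": 0}
    - {"dx": 0.001,"dy": 0,"dz": 0.044,"roll": 0}
    - {"dx": 0.001,"dy": 0,"dz": 0.048,"roll": 0}
    - {"dx": 0.001,"dy": 0,"dz": 0.052,"roll": 0}
    - {"dx": 0.001,"dy": 0,"dz": 0.055,"roll": 0}
    - {"dx": 0.001,"dy": 0,"dz": 0.058,"roll": 0}
    - {"dx": 0.001,"dy": 0,"dz": 0.059,"roll": 0}

```text
time: 7.6
position: [0.4741, 0.0729, 0.2263]
ee_rot: [180.0, -0.0, -95.1]
ft_force: [-8.3, -0.9, 15.2]
width: 0.004
```

>>> step_arm:
  commands:
    - {"dx": 0,"dy": 0,"dz": 0.001,"roll": 0}
    - {"dx": 0,"dy": 0,"dz": 0.002,"roll": 0}
    - {"dx": 0,"dy": 0,"dz": 0.002,"roll": 0}

```text
time: 7.9
position: [0.4744, 0.0729, 0.2262]
ee_rot: [179.9, -0.0, -95.1]
ft_force: [-12.6, -0.1, 22.9]
width: 0.001
```

At the stop. Lifting clear and checking.

>>> step_arm:
  commands:
    - {"dx": 0,"dy": 0,"dz": -0.02,"roll": 0}
    - {"dx": 0,"dy": 0,"dz": -0.06,"roll": 0}
    - {"dx": 0,"dy": 0,"dz": -0.1,"roll": 0}
    - {"dx": 0,"dy": 0,"dz": -0.14,"roll": 0}
    - {"dx": 0,"dy": 0,"dz": -0.15,"roll": 0}
    - {"dx": 0,"dy": 0,"dz": -0.15,"roll": 0}
    - {"dx": 0,"dy": 0,"dz": -0.15,"roll": 0}

```text
time: 8.6
position: [0.4733, 0.0729, 0.3713]
ee_rot: [179.9, -0.0, -95.1]
ft_force: [-0.0, 0.2, 0.6]
width: -0.003
```

```bash
python3 - <<'E'
from h import *
s=ctrl.state();print(s["time"],s["position"],s["ee_rot"],s["ft_force"])
cv2.imwrite("pics/w7.png",imaging.snapshot("wrist")[:,:,::-1])
im=imaging.snapshot("side")[120:290,230:420,::-1]
cv2.imwrite("pics/s7.png",cv2.resize(im,None,fx=3.5,fy=3.5,interpolation=cv2.INTER_CUBIC))
E
```

```text
8.6 [0.47332229 0.0728675  0.37131822] [ 1.79913570e+02 -3.30686752e-03 -9.51455493e+01] [-0.04713281  0.19391627  0.5702783 ]
```

View pics/w7.png

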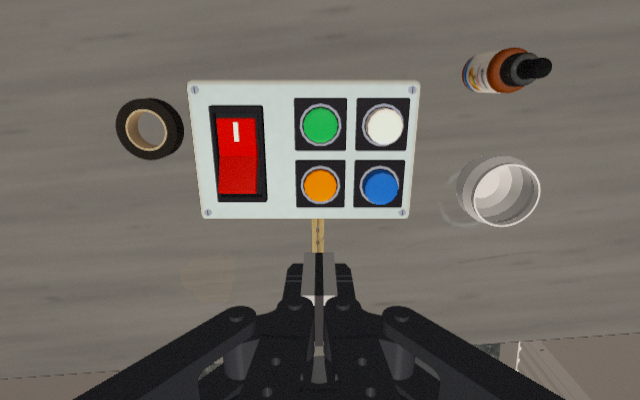

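View pics/s7.png

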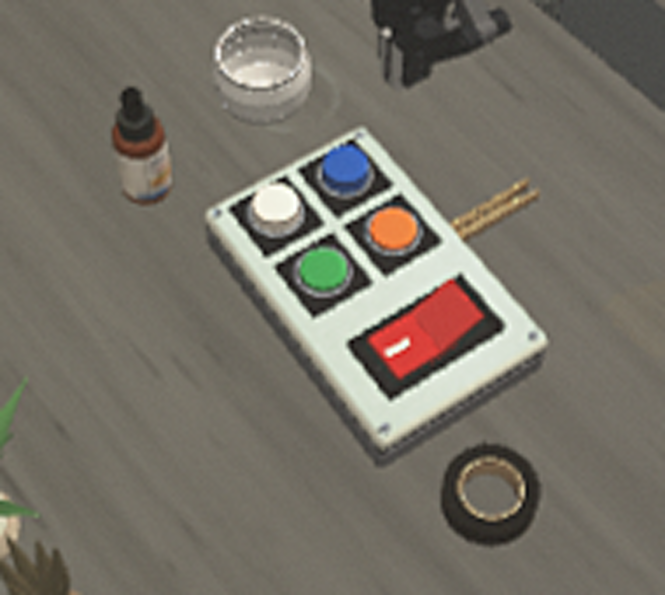

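The pictures show the rocker on, green (zoomed 325,270) and orange (395,230) down, blue (346,166) and white (275,203) unchanged, and the loose things where they stood. Handing in.

```bash
python3 -c "
from rig import ctrl
print(ctrl.job_done())"
```

```text
the job is handed in; nothing more can be done
None
```

I tipped the rocker to on, then pressed the green key and then the orange key with the closed fingertips, and handed the job in at about 8.7 s. I drove each one on until the force rose with no further travel: 11 N on the rocker, 17 N on green and 23 N on orange.

**Final pictures (side and wrist):** The rocker lies on, and green and orange are down. Blue and white are still up, and the cup, tape, bottle and peg show no visible shift. The arm was clear of everything, with a reading of about 0.6 N.

**What disagreed:**
- **Box position:** the two cameras differed by about 4 mm in y, so I used a value between them, close to the wrist camera's.
- **White bar:** it appeared about 4 pixels nearer the pivot than the description says.
- **Key stops:** both keys stopped with the fingertips at about 53 mm by calculation, not the stated 56 mm. The images still showed them fully down.
- **Refused move:** one move command was refused for missing row values and was resent. It caused no motion.

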